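# Tip the cellar book flat into the frame on the mat

## Robot

A 6-joint arm with a two-finger parallel gripper is mounted at the origin on the work surface; the furniture and walls round the work are solid. World frame = base frame: x ahead of the robot, y to its left, z up, the work surface at z = 0. Lengths are in m, angles in degrees, forces in N, time in s.
With the tool pointing down it reaches from about 0.4 to 0.825 m from the base axis. Payload 7 kg.
Tool frame: the origin (TCP) lies between the finger pads; the fingertips stand 14 mm ahead of it and the grasp point (between the pads) lies 5 mm behind it; z points along the fingers, y is the line along which they close (so a half turn about z gives the same grasp; the last joint's range is limited). The gripper opens to 88 mm and grips with 3 to 60 N. Pads are 19 mm wide; open, the fingers measure 130 mm over their backs; the gripper's body (78 mm by 193 mm) begins 47 mm behind the grasp point.
Start: joints at [-56.545, 20.546, 0.682, 0, -70.136, -16.507], TCP at [0.197, -0.646, 0.241] pointing down, gripper open.
Joint ranges: [-176.03, 176.03], [-82.01, 121.73], [-58.28, 71.71], [-173.87, 95.51], [-174.79, -0.11], [-173.66, 173.66]. Speed limits (degrees/s): [136.94, 136.94, 172.46, 180, 180, 180].

## Interface

Orientations are given as [roll, pitch, yaw] about the fixed x, y, z axes, in that order (R = Rz(yaw) Ry(pitch) Rx(roll)).
In Python, from plant import status, cams, job gives the robot as it stands. The module is installed in compiled form; this text tells all that it offers.
- The arm moves only by the tool step_arm, never from a script. Its arguments are lists of equal length, an entry for each row: "xyz": the shift along the tool's x, y, z each as a share of 20 cm, from -1 to 1, a list of three; "yaw": the turn about the tool's z as a share of 360 degrees, from -1 to 1; "claw": the closure, from -1 (fully open) to 1 (shut). A call has 1 to 20 rows; each row is the pose to reach, as a shift and turn from the pose commanded when the call began, along the tool's axes at that moment, turning the shorter way round; what a row does not reach only later rows make up. A row lasts 1/12 s, in which the tool goes at most 41.7 mm and 7.16 degrees, less where a joint would pass 70% of its speed; a pose out of reach is approached as far as the arm can. A call with a number of a shift or a turn outside -1 to 1 is refused whole. A call with a gripper value outside its range is refused whole. The fingers move at their own pace and stop on an object; "grip_force" is the grip in N (left out, the last holds). Time passes only in rows, so rows that repeat a pose let the fingers close. It gives the time, the measured TCP pose, the force, the opening and the grip force at its end, in the units of the state.
- status.get_state(): the state, without advancing time (a new reading comes with each control period).
- cams.capture(name): name is "scene" or "top" or "wrist"; returns (picture, depth): 384x512x3 uint8, blue, green, red; 384x512 float32, m along the optical axis (not along the pixel's ray), 0 where there is no reading.
- cams.calibration(name): a dict with "mtx" (3x3 intrinsics, pixels), "D" ([k1, k2, p1, p2, k3] as OpenCV has them; the pictures are not rectified), "camera_from_world" (4x4, takes a point from world to camera coordinates); the wrist camera has in their place "T_tool_cam" (4x4, takes a point from camera to tool coordinates, whose origin is the TCP and whose axes are the flange's). Camera axes: x right, y down, z forward; pixel columns grow to the right and rows downward; lengths in m; the calibration is good to about 2 mm. A picture is of the moment at which its call begins: read the wrist's pose just before it. calibration takes no time and is no camera call.
- job.close_job(): hands the job in; it is judged then, once.
The state is a dict: "time_s": time; "joints": joint angles; "qd": joint speeds; "joint_torque": joint torques, N m; "tcp_pos": TCP position; "eef_rot": TCP orientation; "contact_force": force on the tool from outside, world axes, zero at the start; "moment": the same for the moment, N m; "gripper_width": finger opening in m; "gripper_force": force on a finger pad.
Only numpy, scipy, OpenCV 4.12 (cv2) and the standard library are available. Lean on these libraries where they do the work, as an engineer would, in place of code of your own. Each camera call takes 0.05 s, during which the arm holds its last target. There are 200 camera calls.

## Task

Two books stand on edge on the cork mat, one on each side of the dark frame inlaid in it. With a gentle fingertip push high on its outer cover, tip the smaller book over towards the frame, and if it does not land wholly inside, nudge it along by its edge, so that it ends lying flat with no part sticking out past the outside of the frame. Do not grip or lift it, and leave the larger book standing and everything else where it is.

Things in the scene. Friction and masses are not known exactly. Their poses are not given: they have to be found in the camera images.
- frame_center (a point): centre of the dark rectangular frame inlaid flush in the cork mat, on the mat's upper face, z up. The frame measures 300 mm along this point's x and 230 mm along its y over the outside of its 8 mm wide strip
- mat: cork mat, fixed to the table, 330 mm along its x, 480 mm along its y, 4 mm thick; origin: centre of its underside, axes as frame_center. The two books stand on it beside or on the frame's two 300 mm sides, one at +y, the other at -y (either way round), their covers facing roughly +y and -y
- cellar_book: the smaller book, plain cream, 0.55 to 1.05 kg, 166x240x50 mm, standing on a long edge: 166 mm tall, 240 mm long roughly along the frame's x, 50 mm thick. Origin: centre of one cover; own x across the 166 mm (up at the start), y along the 240 mm, z through the thickness. A low push slides it, a push near the top tips it; it falls by itself once leaned 17 degrees
- book_center (a point): centre of the smaller book's volume, axes as cellar_book; 83 mm above the mat while it stands, 25 mm above the mat when it lies flat
- book_corner0 (a point): one of the four corners of the smaller book's covers, at mid thickness, +83, +120 mm from book_center along the book's own x and y
- book_corner1 (a point): one of the four corners of the smaller book's covers, at mid thickness, +83, -120 mm from book_center along the book's own x and y
- book_corner2 (a point): one of the four corners of the smaller book's covers, at mid thickness, -83, -120 mm from book_center along the book's own x and y
- book_corner3 (a point): one of the four corners of the smaller book's covers, at mid thickness, -83, +120 mm from book_center along the book's own x and y
- album_center (a point): centre of the larger book, a thick green album of 201x255x56 mm standing 201 mm tall on its long edge on the other side of the frame, 255 mm long roughly along the frame's x; this point is about 101 mm above the mat
- stopper: cork bottle stopper, 29 mm across and 37 mm tall, standing on the mat at its left (+y) side, beyond the book there. Origin: centre of its underside; leave it alone
- pump: hand vacuum pump, 44 mm across and 99 mm tall, standing to the right of the mat. Origin: centre of its underside; leave it alone
- glass: stemmed tasting glass, 65 mm across and 155 mm tall, standing to the left of the mat. Origin: centre of its underside; leave it alone

How it is judged (in metres and radians):
At the end, for the whole second after the job is handed in: the smaller book lies flat (within 0.08 rad) and still on the mat, all four corners inside the outer edge of the frame; the larger book still stands within 20 mm of where it stood ((angle between cellar_book's own z axis and vertical below 0.08 rad or angle between cellar_book's own z axis and vertical above 3.0616 rad) and height (world z) of book_center below 0.036 m and linear speed of cellar_book below 0.01 m/s and x of book_corner0 in the frame of frame_center between -0.15 and 0.15 m and y of book_corner0 in the frame of frame_center between -0.115 and 0.115 m and x of book_corner1 in the frame of frame_center between -0.15 and 0.15 m and y of book_corner1 in the frame of frame_center between -0.115 and 0.115 m and x of book_corner2 in the frame of frame_center between -0.15 and 0.15 m and y of book_corner2 in the frame of frame_center between -0.115 and 0.115 m and x of book_corner3 in the frame of frame_center between -0.15 and 0.15 m and y of book_corner3 in the frame of frame_center between -0.115 and 0.115 m and height (world z) of album_center above 0.095 m and distance of album_center from where it was at the start of the episode below 0.02 m); the robot touches nothing.
It fails at once if the smaller book is lifted off the mat or carried (height (world z) of book_center above 0.108 m).
It fails at once if the smaller book is gripped or shoved hard (more than 25 N from the fingers) (contact force between the fingers and cellar_book above 25 N).
It fails at once if the larger book is knocked over or shifted by more than 20 mm (distance of album_center from where it was at the start of the episode above 0.02 m or height (world z) of album_center below 0.095 m).
It fails at once if another thing is displaced by more than 20 mm (distance of any of stopper, pump, glass from where it was at the start of the episode above 0.02 m).
It fails at once if another thing is knocked over (angle between any of stopper, pump, glass's own z axis and vertical above 0.3 rad).
It also fails if it takes over 45 s, if anything falls off the work surface, if the arm or the gripper's body presses on something with over 40 N, if the wrist force passes 120 N, or if a joint passes its speed limit or range.

## Working session

There is one attempt and no reset: what is moved stays moved. The work goes in short steps, Python scripts to look and compute and a tool call to move; the robot and the scene stay as the last step left them, time stands still between calls to the robot, and variables do not carry over. Pictures are saved under pics/ and viewed, at most 10 in all, crops included, and the job is handed in when it is done.

Besides the shell and the picture viewer there is one more tool, called after "Request:" as name(argument=value, ...), one argument or row to a line, values as JSON. step_arm: Moves the arm, as the interface text tells. Shift numbers are shares of 20 cm and turn numbers shares of 360 degrees, none past 1 either way. Its arguments: {"type":"object","properties":{"xyz":{"type":"array"},"yaw":{"type":"array"},"claw":{"type":"array"},"grip_force":{"type":"number"}},"required":["xyz","yaw","claw"]}

```bash
mkdir -p pics
cat > h.py <<'E'
import numpy as np, cv2
from plant import status, cams, job
def cloud(name):
    img,d=cams.capture(name); c=cams.calibration(name)
    K=np.array(c["mtx"]);D=np.array(c["D"],float)
    h,w=d.shape; u,v=np.meshgrid(np.arange(w),np.arange(h))
    p=cv2.undistortPoints(np.stack([u,v],-1).reshape(-1,1,2).astype(np.float64),K,D).reshape(h,w,2)
    P=np.concatenate([p*d[...,None],d[...,None]],-1)
    T=np.linalg.inv(np.array(c["camera_from_world"]))
    W=P@T[:3,:3].T+T[:3,3]; W[d==0]=np.nan
    return img,W
E
python3 - <<'E'
from h import *
for n in("top","scene"):
    img,W=cloud(n); cv2.imwrite(f"pics/{n}0.png",img); np.save(f"{n}0.npy",W)
print(status.get_state())
E
```

```text
{'time_s': 0.1, 'joints': array([-5.65461477e+01,  2.05874718e+01,  6.38481322e-01, -1.55579696e-02,
       -7.01340847e+01, -1.65045495e+01]), 'qd': array([-0.00043754, -0.14510698,  0.07702904,  0.0751875 ,  0.04677777,
        0.00607458]), 'joint_torque': array([-1.54879333e-03, -5.84161091e+01,  2.93750238e+01,  7.01553941e+00,
        1.01540811e-02, -5.15859176e-05]), 'tcp_pos': array([ 0.19660128, -0.64531083,  0.23971749]), 'eef_rot': array([ 1.79916192e+02, -9.57928516e-03, -1.63055988e+02]), 'contact_force': array([-0.17763196,  0.30343112,  0.26871449]), 'moment': array([-0.01450807, -0.00680588, -0.0308869 ]), 'gripper_force': 0.0, 'gripper_width': 0.0880976023363304}
```

View pics/top0.png

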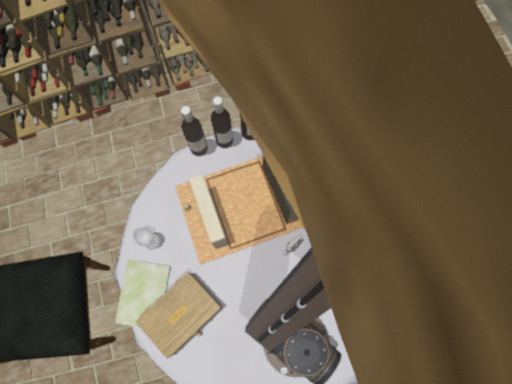

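View pics/scene0.png

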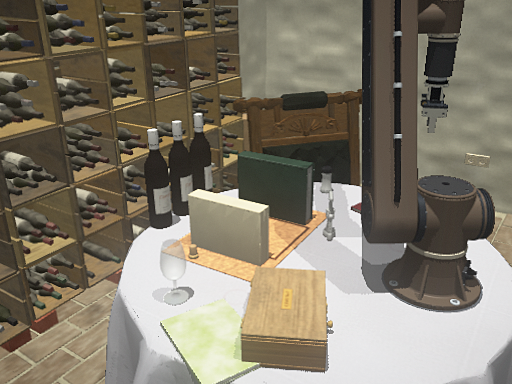

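The top view shows the cream book's top edge around (208,210) on the mat's left (+y) side. The frame is to its right at about (215-285, 160-250), the stopper at (187,207), the glass at (147,237), and the album near (285,190), partly hidden by the arm. The scene view confirms that the cream book is on the near side and the green album on the far side.

Run:
```python
from h import *
img=cv2.imread("pics/top0.png");W=np.load("top0.npy");z=W[...,2]
hsv=cv2.cvtColor(img,cv2.COLOR_BGR2HSV)
x,y=W[...,0],W[...,1]
def rect(m,l):
    p=W[m][:,:2].astype(np.float32); r=cv2.minAreaRect(p*1000); print(l,m.sum(),np.round(r[0],1),np.round(r[1],1),round(r[2],1),"z",np.round(np.percentile(W[m][:,2],[5,50,95]),4)); print(np.round(cv2.boxPoints(r)).tolist())
for a in [(210,208),(187,207),(250,200),(190,235),(240,163),(285,190),(293,215),(147,237),(195,130)]: print(a,hsv[a[1],a[0]],np.round(W[a[1],a[0]],3))
near=np.zeros(z.shape,bool);near[150:270,170:305]=1
ct=near&(z>.155)&(z<.185)
n,l,s,c=cv2.connectedComponentsWithStats(ct.astype(np.uint8)); print(s[1:]); 
rect(l==1+np.argmax(s[1:,4]),"cream top")
al=near&(z>.19)&(z<.22); 
if al.sum()>5: rect(al,"album")
cork=near&(abs(z-.004)<.012)&(hsv[...,1]>80)&(hsv[...,0]<25)
n,l,s,c=cv2.connectedComponentsWithStats(cork.astype(np.uint8)); print(s[1:][s[1:,4]>30])
rect(l==1+np.argmax(s[1:,4]),"mat")
cv2.imwrite("pics/crop.png",cv2.resize(img[145:270,170:310],None,fx=5,fy=4.8,interpolation=cv2.INTER_CUBIC))
S=np.load("scene0.npy");si=cv2.imread("pics/scene0.png");sh=cv2.cvtColor(si,cv2.COLOR_BGR2HSV)
for nme,zz in(("album",(.04,.215)),):
    m=(S[...,2]>zz[0])&(S[...,2]<zz[1]); m[:150]=0;m[225:]=0;m[:,:236]=0;m[:,314:]=0
    m&=(si[...,1].astype(int)>=si[...,2])&(si.max(-1)<90)
    rect(m,nme)
```

```text
(210, 208) [ 23  33 222] [0.528 0.143 0.173]
(187, 207) [ 18  81 167] [0.596 0.23  0.043]
(250, 200) [ 16 107 208] [ 0.555 -0.009  0.009]
(190, 235) [ 12  38 208] [0.498 0.253 0.003]
(240, 163) [ 13  40 204] [ 0.717 -0.02   0.001]
(285, 190) [ 19 125 159] [0.219 0.074 1.28 ]
(293, 215) [15 23 87] [ 0.428 -0.131  0.102]
(147, 237) [100   4 208] [0.506 0.381 0.148]
(195, 130) [18 46 55] [0.804 0.111 0.22 ]
[[268 166   2   2   2]
 [270 169  20  47  76]
 [190 175  35  68 919]
 [292 212   2   1   2]]
cream top 919 [535.1 155.6] [240.  47.] 2.0 z [0.1671 0.1713 0.1753]
[[414.0, 175.0], [416.0, 128.0], [656.0, 136.0], [654.0, 183.0]]
album 93 [ 487.3 -107.6] [132.6  11.3] 4.1 z [0.1909 0.2031 0.2077]
[[421.0, -107.0], [422.0, -118.0], [554.0, -108.0], [553.0, -97.0]]
[[ 176  157  126  107 6214]]
mat 6214 [548.2  46. ] [325.6 409.3] 1.7 z [0.0004 0.0055 0.0106]
[[379.0, 246.0], [392.0, -163.0], [717.0, -154.0], [705.0, 256.0]]
album 3591 [467.5 -49.4] [138.7 574. ] 76.8 z [nan nan nan]
[[172.0, -51.0], [731.0, -182.0], [763.0, -47.0], [204.0, 84.0]]
```

View pics/crop.png

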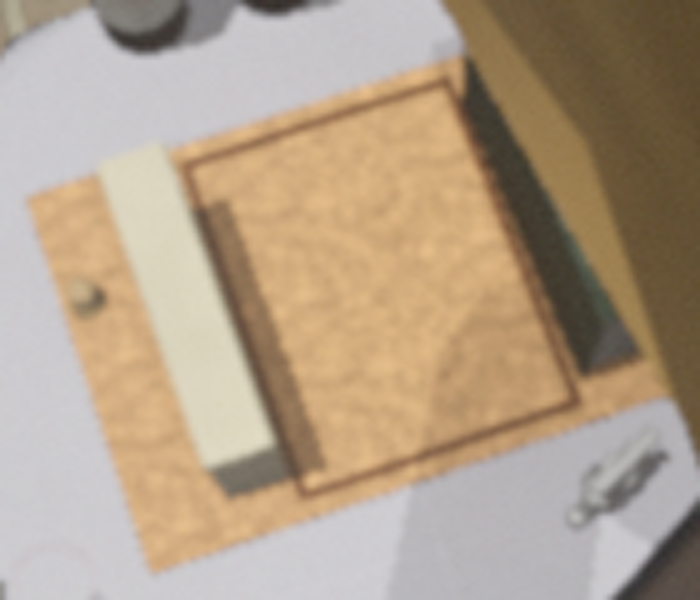

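The crop shows the frame's outer corners at about (190,163), (448,82), (578,403) and (303,494). The cream book stands at the frame's upper-left edge, and the dark album lies along the opposite edge at about (465-640, 60-375).

```bash
cat >> h.py <<'E'
def ray(name,px,z):
    c=cams.calibration(name);T=np.linalg.inv(np.array(c["camera_from_world"]))
    p=cv2.undistortPoints(np.array(px,np.float64).reshape(-1,1,2),np.array(c["mtx"]),np.array(c["D"],float)).reshape(-1,2)
    d=np.c_[p,np.ones(len(p))]@T[:3,:3].T; s=(z-T[2,3])/d[:,2]
    return T[:3,3]+d*s[:,None]
E
python3 - <<'E'
from h import *
q=np.array([(190,163),(448,82),(578,403),(303,494)],float)
q=np.c_[170+(q[:,0]+.5)/5-.5,145+(q[:,1]+.5)/4.8-.5]
P=ray("top",q,.004)[:,:2]*1000
print(P.round(1),P.mean(0).round(1),[round(float(np.linalg.norm(P[i]-P[(i+1)%4])),1) for i in range(4)])
print(np.degrees(np.arctan2(*(P[0]-P[3])[::-1])),np.degrees(np.arctan2(*(P[1]-P[2])[::-1])))
img,W=cloud("top") 
# mat left edge check & cream edges by ray at z=.170
q=np.array([(100,160),(155,145),(275,448),(213,467)],float);q=np.c_[170+(q[:,0]+.5)/5-.5,145+(q[:,1]+.5)/4.8-.5]
print((ray("top",q,.170)*1000).round(1))
q=np.array([(27,203),(153,572)],float);q=np.c_[170+(q[:,0]+.5)/5-.5,145+(q[:,1]+.5)/4.8-.5]
print("mat",(ray("top",q,.004)*1000).round(1))
# tall things near path
W=np.load("scene0.npy");
q=np.array([(275,463)],float)
E
```

```text
[[ 694.6  123.5]
 [ 697.2  -94.9]
 [ 405.9 -101.5]
 [ 403.2  120.7]] [550.2  12. ] [218.4, 291.4, 222.2, 291.3]
0.5463383959906035 1.2945509425532442
[[657.1 180.3 170. ]
 [655.8 140.  170. ]
 [414.3 126.1 170. ]
 [414.6 169.7 170. ]]
mat [[702.6 257.    4. ]
 [380.2 246.4   4. ]]
```

Request:
step_arm(
  xyz=[
    [0,0,-0.4],
    [0,0,-0.4],
    [0,0,-0.4],
  ],
  yaw=[0,0,0],
  claw=[1,1,1],
)

```text
time_s: 0.4
tcp_pos: [0.197, -0.6484, 0.3292]
eef_rot: [-179.4, -0.0, -163.0]
contact_force: [-0.9, -1.1, 1.7]
gripper_width: 0.073
gripper_force: 0.0
```

Request:
step_arm(
  xyz=[
    [-0.94,0.5,0],
    [-0.94,0.5,0],
    [-0.94,0.5,0],
    [-0.94,0.5,0],
    [-0.94,0.5,0],
    [-0.94,0.5,0],
    [-0.94,0.5,0],
  ],
  yaw=[0,0,0,0,0,0,0],
  claw=[1,1,1,1,1,1,1],
)

```text
time_s: 0.98
tcp_pos: [0.3493, -0.4934, 0.3207]
eef_rot: [-180.0, 0.0, -162.8]
contact_force: [0.4, 0.7, -0.0]
gripper_width: 0.0265
gripper_force: 0.0
```

Request:
step_arm(
  xyz=[
    [-0.95,0.55,0],
    [-0.95,0.55,0],
    [-0.95,0.55,0],
    [-0.95,0.55,0],
    [-0.95,0.55,0],
    [-0.95,0.55,0],
    [-0.95,0.55,0],
  ],
  yaw=[0,0,0,0,0,0,0],
  claw=[1,1,1,1,1,1,1],
)

```text
time_s: 1.57
tcp_pos: [0.4987, -0.3332, 0.32]
eef_rot: [180.0, -0.0, -162.9]
contact_force: [0.4, 0.6, -0.1]
gripper_width: 0.0003
gripper_force: 0.0
```

Request:
step_arm(
  xyz=[
    [-0.3,0.95,0],
    [-0.3,0.95,0],
    [-0.3,0.95,0],
    [-0.3,0.95,0],
    [-0.3,0.95,0],
    [-0.3,0.95,0],
    [-0.3,0.95,0],
    [-0.3,0.95,0],
    [-0.3,0.95,0],
    [-0.3,0.95,0],
    [-0.3,0.95,0],
    [-0.3,0.95,0],
  ],
  yaw=[-0.208,-0.208,-0.208,-0.208,-0.208,-0.208,-0.208,-0.208,-0.208,-0.208,-0.208,-0.208],
  claw=[1,1,1,1,1,1,1,1,1,1,1,1],
)

```text
time_s: 2.57
tcp_pos: [0.4987, -0.1368, 0.3205]
eef_rot: [180.0, -0.0, -88.1]
contact_force: [0.5, 0.2, 0.1]
gripper_width: 0.0004
gripper_force: 0.0
```

Request:
step_arm(
  xyz=[
    [-0.95,-0.12,0],
    [-0.95,-0.12,0],
    [-0.95,-0.12,0],
    [-0.95,-0.12,0],
    [-0.95,-0.12,0],
    [-0.95,-0.12,0],
  ],
  yaw=[0,0,0,0,0,0],
  claw=[1,1,1,1,1,1],
)

```text
time_s: 3.07
tcp_pos: [0.5176, 0.0581, 0.3203]
eef_rot: [180.0, 0.0, -88.2]
contact_force: [-0.0, -1.3, 0.3]
gripper_width: 0.0004
gripper_force: 0.0
```

Request:
step_arm(
  xyz=[
    [-0.95,-0.12,0],
    [-0.95,-0.12,0],
    [-0.95,-0.12,0],
    [-0.95,-0.12,0],
    [-0.95,-0.12,0],
    [-0.95,-0.12,0],
    [-0.95,-0.12,0],
  ],
  yaw=[0,0,0,0,0,0,0],
  claw=[1,1,1,1,1,1,1],
)

```text
time_s: 3.65
tcp_pos: [0.5353, 0.2461, 0.3197]
eef_rot: [179.9, -0.1, -88.2]
contact_force: [-0.4, -0.0, 0.0]
gripper_width: 0.0002
gripper_force: 0.0
```

Request:
step_arm(
  xyz=[
    [0,0,0.2],
    [0,0,0.4],
    [0,0,0.6],
    [0,0,0.78],
    [0,0,0.78],
    [0,0,0.78],
  ],
  yaw=[0,0,0,0,0,0],
  claw=[1,1,1,1,1,1],
)

```text
time_s: 4.15
tcp_pos: [0.5348, 0.2438, 0.164]
eef_rot: [179.9, -0.2, -88.3]
contact_force: [0.9, 0.4, 1.8]
gripper_width: 0.0004
gripper_force: 0.0
```

Request:
step_arm(
  xyz=[
    [0.05,0,0],
    [0.1,0,0],
    [0.15,0,0],
    [0.18,0,0],
    [0.2,0,0],
    [0.21,0,0],
    [0.22,0,0],
    [0.23,0,0],
    [0.24,0,0],
    [0.25,0,0],
    [0.26,0,0],
    [0.27,0,0],
    [0.28,0,0],
    [0.29,0,0],
    [0.3,0,0],
  ],
  yaw=[0,0,0,0,0,0,0,0,0,0,0,0,0,0,0],
  claw=[1,1,1,1,1,1,1,1,1,1,1,1,1,1,1],
)

```text
time_s: 5.4
tcp_pos: [0.5371, 0.1862, 0.1648]
eef_rot: [-180.0, 0.0, -88.2]
contact_force: [0.2, 1.5, 1.9]
gripper_width: 0.0001
gripper_force: 0.7
```

Request:
step_arm(
  xyz=[
    [0.012,0,0],
    [0.024,0,0],
    [0.036,0,0],
    [0.048,0,0],
    [0.06,0,0],
    [0.072,0,0],
    [0.084,0,0],
    [0.096,0,0],
    [0.108,0,0],
    [0.12,0,0],
  ],
  yaw=[0,0,0,0,0,0,0,0,0,0],
  claw=[1,1,1,1,1,1,1,1,1,1],
)

```text
time_s: 6.23
tcp_pos: [0.5376, 0.1617, 0.1645]
eef_rot: [180.0, -0.0, -88.2]
contact_force: [0.4, 0.6, 0.6]
gripper_width: 0.0005
gripper_force: 0.3
```

Run:
```python
from h import *
img,W=cloud("scene"); cv2.imwrite("pics/s1.png",img[130:330,130:400])
```

```text
(no output)
```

View pics/s1.png

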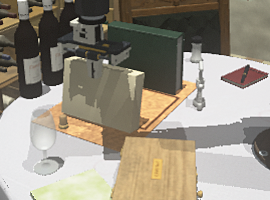

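The finger is on the cream book's outer cover, and the book (crop x 65-145, y 55-130) is starting to lean towards the frame.

Request:
step_arm(
  xyz=[
    [0.012,0,0],
    [0.024,0,0],
    [0.036,0,0],
    [0.048,0,0],
    [0.06,0,0],
    [0.072,0,0],
    [0.084,0,0],
    [0.096,0,0],
    [0.108,0,0],
    [0.12,0,0],
    [0.132,0,0],
    [0.144,0,0],
    [0.144,0,0],
    [0.144,0,0],
    [0.144,0,0],
    [0.144,0,0],
  ],
  yaw=[0,0,0,0,0,0,0,0,0,0,0,0,0,0,0,0],
  claw=[1,1,1,1,1,1,1,1,1,1,1,1,1,1,1,1],
)

```text
time_s: 7.62
tcp_pos: [0.5386, 0.1333, 0.1645]
eef_rot: [180.0, -0.0, -88.2]
contact_force: [-0.0, -0.2, -0.4]
gripper_width: 0.0002
gripper_force: 0.0
```

```bash
cat >> h.py <<'E'
def book(name="top",fn=None):
    img,W=cloud(name); hsv=cv2.cvtColor(img,cv2.COLOR_BGR2HSV)
    if fn: cv2.imwrite(fn,img)
    z=W[...,2]
    m=(abs(z-.054)<.012)&(hsv[...,1]<75)&(W[...,0]>.38)&(W[...,0]<.72)&(W[...,1]>-.12)&(W[...,1]<.2)
    n,l,s,c=cv2.connectedComponentsWithStats(cv2.morphologyEx(m.astype(np.uint8),cv2.MORPH_OPEN,np.ones((3,3))))
    if n<2: print("none"); return
    k=l==1+np.argmax(s[1:,4]); p=W[k]
    r=cv2.minAreaRect((p[:,:2]*1000).astype(np.float32))
    print(k.sum(),"z",p[:,2].mean().round(4),"c",np.round(r[0],1),np.round(r[1],1),round(r[2],2)); print(cv2.boxPoints(r).round(1).tolist())
    # corners relative to frame centre
    a=np.radians(1.5);R=np.array([[np.cos(a),np.sin(a)],[-np.sin(a),np.cos(a)]])
    print("in frame",((cv2.boxPoints(r)-[550,12])@R.T).round(1).tolist())
E
python3 -c "
from h import *
book('top','pics/t2.png')"
```

```text
2306 z 0.0553 c [538.8  46.4] [241.4 165.3] 1.55
[[415.8999938964844, 125.80000305175781], [420.3999938964844, -39.400001525878906], [661.7000122070312, -32.900001525878906], [657.2000122070312, 132.3000030517578]]
in frame [[-131.1, 117.3], [-130.9, -48.0], [110.4, -47.8], [110.3, 117.5]]
```

View pics/t2.png

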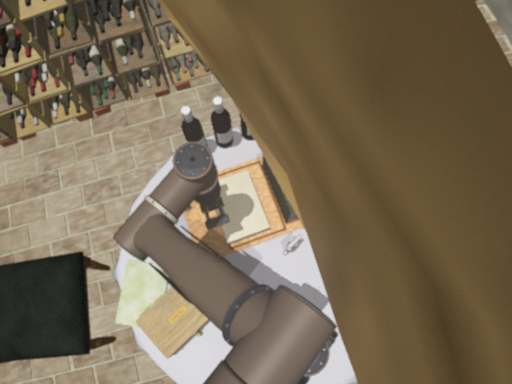

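The book lies flat around (245,205). Its rear edge is only about 2 mm past the frame, so I'll move back, drop down behind that edge and nudge it about 35 mm.

Request:
step_arm(
  xyz=[
    [-0.12,0,0],
    [-0.24,0,0],
    [-0.24,0,0.15],
    [-0.24,0,0.3],
    [-0.24,0,0.45],
    [-0.24,0,0.55],
    [-0.24,0,0.62],
    [-0.24,0,0.62],
    [-0.24,0,0.62],
  ],
  yaw=[0,0,0,0,0,0,0,0,0],
  claw=[1,1,1,1,1,1,1,1,1],
)

```text
time_s: 8.42
tcp_pos: [0.5368, 0.1811, 0.0401]
eef_rot: [179.9, -0.1, -88.2]
contact_force: [0.8, 0.0, 0.8]
gripper_width: 0.0002
gripper_force: 0.0
```

Request:
step_arm(
  xyz=[
    [0.04,0,0],
    [0.08,0,0],
    [0.12,0,0],
    [0.15,0,0],
    [0.17,0,0],
    [0.18,0,0],
    [0.19,0,0],
    [0.2,0,0],
    [0.21,0,0],
    [0.22,0,0],
    [0.23,0,0],
    [0.24,0,0],
    [0.25,0,0],
    [0.26,0,0],
    [0.27,0,0],
  ],
  yaw=[0,0,0,0,0,0,0,0,0,0,0,0,0,0,0],
  claw=[1,1,1,1,1,1,1,1,1,1,1,1,1,1,1],
)

```text
time_s: 9.67
tcp_pos: [0.5389, 0.1273, 0.0406]
eef_rot: [-180.0, 0.0, -88.2]
contact_force: [-0.1, 3.6, -0.5]
gripper_width: 0.0007
gripper_force: 1.8
```

Contact is gentle at 3.6 N, so I'll push about 25 mm more.

Request:
step_arm(
  xyz=[
    [0.01,0,0],
    [0.02,0,0],
    [0.03,0,0],
    [0.04,0,0],
    [0.05,0,0],
    [0.06,0,0],
    [0.07,0,0],
    [0.08,0,0],
    [0.09,0,0],
    [0.1,0,0],
    [0.11,0,0],
    [0.12,0,0],
  ],
  yaw=[0,0,0,0,0,0,0,0,0,0,0,0],
  claw=[1,1,1,1,1,1,1,1,1,1,1,1],
)

```text
time_s: 10.67
tcp_pos: [0.5395, 0.103, 0.0406]
eef_rot: [180.0, -0.0, -88.2]
contact_force: [0.5, 3.1, -1.8]
gripper_width: 0.0005
gripper_force: 1.9
```

Request:
step_arm(
  xyz=[
    [-0.05,0,0],
    [-0.15,0,0],
    [-0.25,0,0],
    [-0.3,0,-0.15],
    [-0.3,0,-0.3],
    [-0.3,0,-0.5],
    [-0.3,0,-0.7],
    [-0.3,0,-0.9],
    [-0.3,0,-0.9],
    [-0.3,0,-0.9],
    [-0.3,0,-0.9],
  ],
  yaw=[0,0,0,0,0,0,0,0,0,0,0],
  claw=[1,1,1,1,1,1,1,1,1,1,1],
)

```text
time_s: 11.58
tcp_pos: [0.537, 0.1631, 0.2204]
eef_rot: [180.0, -0.0, -88.2]
contact_force: [0.0, -0.3, -1.4]
gripper_width: 0.0003
gripper_force: 0.0
```

```bash
python3 -c "
from h import *
book('top','pics/t3.png')
cv2.imwrite('pics/t3c.png',cv2.resize(cv2.imread('pics/t3.png')[145:270,170:310],None,fx=5,fy=4.8,interpolation=cv2.INTER_CUBIC))"
```

```text
2707 z 0.0552 c [540.4  11.7] [242.  165.7] 1.75
[[417.0, 90.80000305175781], [422.0, -74.80000305175781], [663.9000244140625, -67.4000015258789], [658.7999877929688, 98.19999694824219]]
in frame [[-130.9, 82.3], [-130.2, -83.5], [111.8, -82.4], [111.0, 83.3]]
```

View pics/t3c.png

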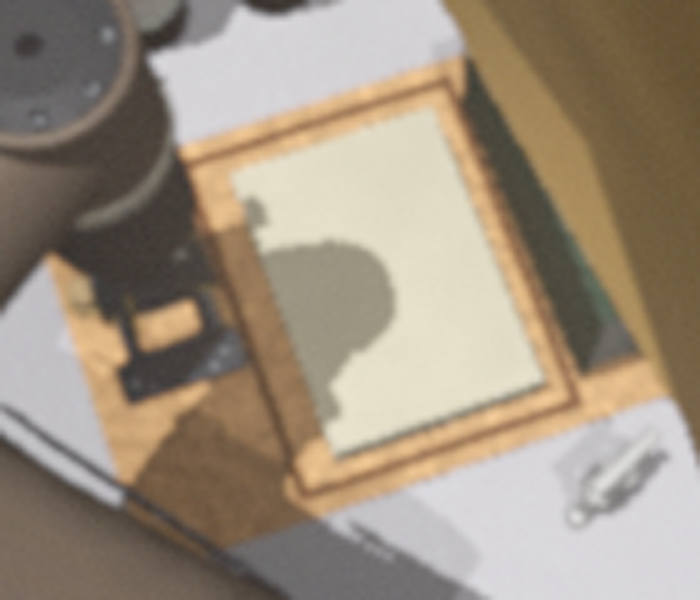

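The book (crop corners about (232,170), (435,105), (545,385), (335,457)) lies flat, with at least 19 mm of margin inside the frame on every side. The album, stopper and pump look undisturbed, and the tool is clear of everything.

```bash
python3 -c "
from plant import job
print(job.close_job())"
```

```text
the job is handed in; nothing more can be done
None
```

I tipped the smaller book over and nudged it about 35 mm, so it now lies flat inside the frame with about 19 mm or more to spare on every side. The larger book is still standing, and the job is handed in; the hand-in returned no verdict.

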